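# Transfer a row of sample vials into the carrier in sequence

### The job

Move the four capped sample vials from the row of grey cups into the pale-blue carrier, one vial to a pocket, keeping their sequence: the vial that stands leftmost as seen from the robot goes into the pocket next to the carrier's orange end block, the next one into the pocket after it, and so on to the far end. Keep the vials upright, set each down on the pocket floor without dropping it, and leave the flask and the small beaker behind the work where they stand.

Things in the scene. Friction and masses are not known exactly. Their poses are not given: they have to be found in the camera images.
- vial_red_center (a point): centre of the sample vial with the red cap, half-way up (45 mm above its flat underside): an upright round vial, 90 mm tall, white body 28 mm across, ribbed red screw cap 29 mm across on the uppermost 26 mm (fixed on); z along its axis, up; 40 to 85 g. At the start it stands loose in one of the four cups of the source rack. Pinch it by the cap.
- vial_yellow_center (a point): centre of the sample vial with the yellow cap, half-way up (45 mm above its flat underside): an upright round vial, 90 mm tall, white body 28 mm across, ribbed yellow screw cap 29 mm across on the uppermost 26 mm (fixed on); z along its axis, up; 40 to 85 g. At the start it stands loose in one of the four cups of the source rack. Pinch it by the cap.
- vial_green_center (a point): centre of the sample vial with the green cap, half-way up (45 mm above its flat underside): an upright round vial, 90 mm tall, white body 28 mm across, ribbed green screw cap 29 mm across on the uppermost 26 mm (fixed on); z along its axis, up; 40 to 85 g. At the start it stands loose in one of the four cups of the source rack. Pinch it by the cap.
- vial_blue_center (a point): centre of the sample vial with the blue cap, half-way up (45 mm above its flat underside): an upright round vial, 90 mm tall, white body 28 mm across, ribbed blue screw cap 29 mm across on the uppermost 26 mm (fixed on); z along its axis, up; 40 to 85 g. At the start it stands loose in one of the four cups of the source rack. Pinch it by the cap.
- cup_red: the cup that holds the red-capped vial at the start, one of four identical grey round cups fixed on the source rack: 44 mm outside, 37 inside, rim 20 mm and inner floor 3 mm above its underside. Origin: centre of its underside, on the board; axes as the source rack's
- cup_yellow: the cup that holds the yellow-capped vial at the start, one of four identical grey round cups fixed on the source rack: 44 mm outside, 37 inside, rim 20 mm and inner floor 3 mm above its underside. Origin: centre of its underside, on the board; axes as the source rack's
- cup_green: the cup that holds the green-capped vial at the start, one of four identical grey round cups fixed on the source rack: 44 mm outside, 37 inside, rim 20 mm and inner floor 3 mm above its underside. Origin: centre of its underside, on the board; axes as the source rack's
- cup_blue: the cup that holds the blue-capped vial at the start, one of four identical grey round cups fixed on the source rack: 44 mm outside, 37 inside, rim 20 mm and inner floor 3 mm above its underside. Origin: centre of its underside, on the board; axes as the source rack's
- source_rack: fixed timber board, 60 mm (x) by 235 mm (y), 12 mm thick, that carries the four grey cups in a row, at y = 82.5, 27.5, -27.5, -82.5 mm from left to right. Origin: centre of its underside, on the worktop; x across the row, away from the robot; y along the row, to the left (yaw within 0.3 rad)
- carrier: fixed pale-blue tray, 60 mm (x) by 225 mm (y), 35 mm high, walls and floor 5 mm thick, four open pockets 50 x 50 mm in a row, centres at x = 0, y = 82.5 (first), 27.5, -27.5, -82.5 mm. A block 42 mm high closes each end, to y = 128.5 and -128.5 mm: orange at the +y end, pale blue at the other. Origin: centre of its underside, on the worktop. It may stand at any yaw
- conical_flask: bystander: conical glass flask, 92 mm across, 124 mm high, standing behind the work; origin at the centre of its underside
- beaker_small: bystander: small glass beaker, 66 mm across, 92 mm high, standing behind the work; origin at the centre of its underside
Mind the look-alikes: they are no part of the job. What is shaped like the part that bears vial_blue_center but brown or pink is not meant.

How it is judged:
By the outcome, as a careful person would: the job done as asked, in the order asked, and still so for the second after the job is handed in, with the robot touching nothing.
It also fails if it takes over 112 s, if anything falls off the work surface, if the arm or the gripper's body presses on something with over 40 N, if the wrist force passes 120 N, or if a joint passes its speed limit or range.

### The arm

A 6-joint arm with a two-finger parallel gripper is mounted at the origin on a cart in front of the work surface, level with it; the furniture and walls round the work are solid. World frame = base frame: x ahead of the robot, y to its left, z up, the work surface at z = 0. Lengths are in m, angles in degrees, forces in N, time in s.
With the tool pointing down it reaches from about 0.3 to 0.75 m from the base axis. Payload 8.5 kg.
Tool frame: the origin (TCP) lies at the very end of the fingers, on their centre line; the grasp point (between the pads) lies 19 mm behind it (env.grip_point_offset is the distance from the TCP to the grasp point, in m); z points along the fingers, y is the direction in which the jaws open and shut (so a half turn about z gives the same grasp; the last joint's range is limited). The gripper opens to 85 mm and grips with 20 to 120 N. Pads are 22 mm wide; open, the fingers measure 114 mm over their backs; the gripper's body (76 mm by 85 mm) begins 54 mm behind the grasp point. The pads swing forward as they close: fully open they stand 13 mm farther back than shut.
Start: joints at [-80.174, 21.807, 74.336, -0, 83.858, -12.336], TCP at [0.207, -0.509, 0.231] pointing down, gripper open.
Joint ranges: [-178.18, 178.18], [-50.72, 133.34], [12.68, 142.11], [-81.47, 261.47], [9.98, 163.14], [-165.26, 165.26]. Speed limits (degrees/s): [136.94, 136.94, 180, 180, 180, 180].

### API

Orientations are given as a 3x3 rotation matrix whose columns are the frame's x, y, z axes.
In Python, from rig import env gives the robot as it stands.
- The arm moves only by the tool move_arm, never from a script. Its argument "moves" is a list of rows, each a list of 4 numbers: the shift along the tool's x, y, z in mm, then the turn about the tool's z in rad. In form: [[tx, ty, tz, spin], ...]. A call has 1 to 20 rows; each row is the pose to reach, as a shift and turn from the pose commanded when the call began, along the tool's axes at that moment; what a row does not reach only later rows make up. A row lasts 1/10 s, in which the tool goes at most 50 mm and 8.59 degrees, less where a joint would pass 70% of its speed; a pose out of reach is approached as far as the arm can. A call with a gripper value outside its range is refused whole. "grip" is the closure, from 0 (fully open) to 1 (shut), set as the call begins (left out, the last holds). The fingers move at their own pace and stop on an object; "grip_force" is the grip in N (left out, the last holds). Time passes only in rows, so rows that repeat a pose let the fingers close. It gives the time, the measured TCP pose, the force and the opening at its end, in the units of the state.
- env.observe(): the state, without advancing time (a new reading comes with each control period).
- env.get_image(name): name is "scene" or "side" or "wrist"; returns the picture (480x640x3 uint8, red, green, blue); there is no depth.
- env.get_calibration(name): a dict with "fovy" (degrees; the focal length in pixels is half the picture's height over the tangent of half this angle, whatever the lens; pixels are square), "cx", "cy" (the principal point, pixels), "extrinsics" (4x4, takes a point from world to camera coordinates); the wrist camera has in their place "tool_from_camera" (4x4, takes a point from camera to tool coordinates, whose origin is the TCP and whose axes are the flange's). Camera axes: x right, y up, looking along -z (the intrinsics and any distortion apply to the point x, -y, -z); pixel columns grow to the right and rows downward; lengths in m; the calibration is good to about 2 mm. A picture is of the moment at which its call begins: read the wrist's pose just before it. get_calibration takes no time and is no camera call.
- env.close_job(): hands the job in, once; it reports no verdict.
Trained networks look in the newest picture that a camera, given by its name, has taken for a name from the list of things; names that differ only in an ending like _2 or _b are one class to them, and where a whole thing is asked for, a point or a joint stands for the part that bears it (a point fixed in the world has none). Each returns a list of dicts, best first, with "conf" (0 to 1); they miss things now and then, are a little off and sometimes report something else, mostly with a low value. They report only what shows in the picture. A call takes as long as a camera call. They do not tell look-alikes from the thing itself.
- env.silhouettes(camera, name): "region" (480x640 bool, what is visible of it) and "point" ([row, column] in pixels, amid what is visible of it).
- env.tip_of(camera, name): "point" ([row, column] in pixels: a listed point, or the origin of a listed thing).
The state is a dict: "time_s": time; "q": joint angles; "qvel": joint speeds; "joint_efforts": joint torques, N m; "position": TCP position; "tool_rot": TCP orientation; "ft_force": force on the tool from outside, world axes, zero at the start; "wrist_torque": the same for the moment, N m; "grip_width": finger opening in m.
Only numpy, scipy, OpenCV 4.12 (cv2) and the standard library are available. Lean on these libraries where they do the work, as an engineer would, in place of code of your own. Each camera call takes 0.05 s, during which the arm holds its last target.

## Working session

There is one attempt and no reset: what is moved stays moved. The work goes in short steps, Python scripts to look and compute and a tool call to move; the robot and the scene stay as the last step left them, time stands still between calls to the robot, and variables do not carry over. Pictures are saved under pics/ and viewed, and the job is handed in when it is done.

Besides the shell and the picture viewer there is one more tool, called after "Call:" in YAML: its name, and indented under it one key for each argument. move_arm: Moves the arm, as the interface text tells. Its arguments: {"type":"object","properties":{"moves":{"type":"array"},"grip":{"type":"number"},"grip_force":{"type":"number"}},"required":["moves"]}

```bash
ls; mkdir -p pics; python3 - <<'E'
from rig import env
import cv2, numpy as np
for n in ("scene","side","wrist"):
    im=env.get_image(n); cv2.imwrite(f"pics/{n}0.png",im[:,:,::-1])
    c=env.get_calibration(n); print(n,{k:(np.round(v,4).tolist() if not isinstance(v,str) else v) for k,v in c.items()})
s=env.observe(); print(s)
E
```

```text
pics
scene {'fovy': 57.477, 'cx': 323.5235, 'cy': 240.173, 'extrinsics': [[-0.4749, -0.88, 0.0098, 0.3033], [0.5864, -0.3081, 0.7492, -0.4196], [-0.6562, 0.3615, 0.6623, -0.5608], [0.0, 0.0, 0.0, 1.0]]}
side {'fovy': 47.5259, 'cx': 316.6733, 'cy': 229.9292, 'extrinsics': [[0.9992, 0.0368, 0.0131, -0.6279], [-0.0337, 0.6446, 0.7638, -0.0423], [0.0196, -0.7636, 0.6454, -1.2727], [0.0, 0.0, 0.0, 1.0]]}
wrist {'fovy': 63.3246, 'cx': 317.5057, 'cy': 231.018, 'tool_from_camera': [[-0.0005, 0.966, 0.2585, 0.0647], [1.0, 0.0003, 0.0008, -0.0], [0.0007, 0.2585, -0.966, -0.1427], [0.0, 0.0, 0.0, 1.0]]}
{'time_s': 0.15, 'q': array([-8.01729497e+01,  2.18323015e+01,  7.43695780e+01,  8.84839917e-04,
        8.38567440e+01, -1.23360890e+01]), 'qvel': array([-0.03383167, -0.0727956 , -0.19596446, -0.0490048 , -0.01419732,
       -0.0431615 ]), 'joint_efforts': array([ 5.81084932e-04, -4.48628855e+01, -2.31344104e+01, -2.63821275e-04,
        3.76275333e-03, -2.91211143e-05]), 'position': array([ 0.20744907, -0.50916336,  0.23088255]), 'tool_rot': array([[ 9.26114119e-01,  3.77243441e-01, -1.59500027e-04],
       [ 3.77243402e-01, -9.26113596e-01,  1.01077916e-03],
       [ 2.33594664e-04, -9.96267183e-04, -9.99999476e-01]]), 'ft_force': array([0.0772922 , 0.23468538, 0.2910894 ]), 'wrist_torque': array([-0.00773927,  0.04449238, -0.03884215]), 'grip_width': 0.08536495919829531}
```

View pics/scene0.png

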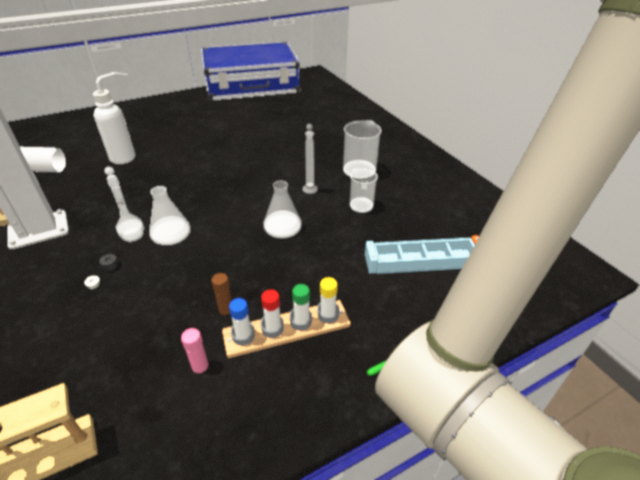

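View pics/side0.png

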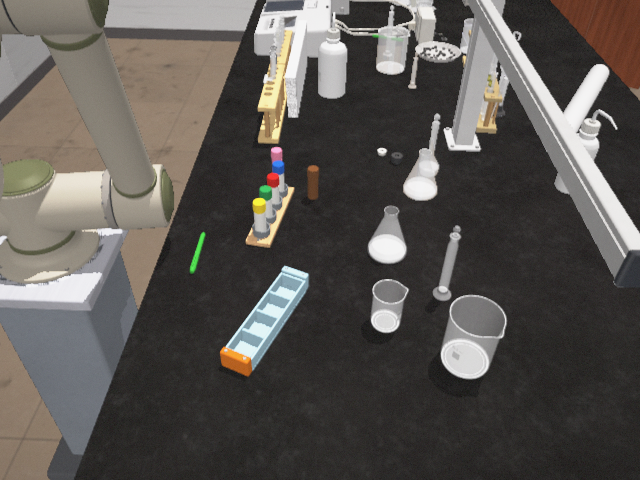

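View pics/wrist0.png

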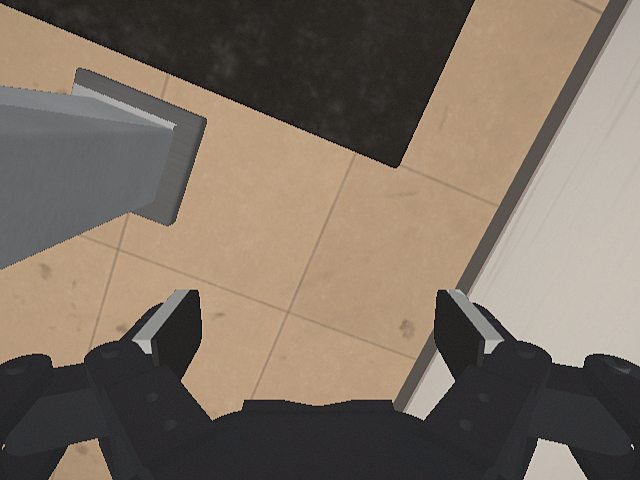

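The scene view shows the rack at about (285,330), with caps blue (239,307), red (271,299), green (301,292) and yellow (328,286). The pink (195,350) and brown (222,293) vials stand loose and are look-alikes. In the side view, up is +y, so left to right from the robot the order is blue, red, green, yellow. The carrier's orange end is at side (237,360), the near end at -y.

```bash
cat > h.py <<'E'
from rig import env
import numpy as np, cv2
from scipy.optimize import least_squares
def K(c):
    f=240/np.tan(np.radians(c["fovy"])/2); return f,c["cx"],c["cy"]
def ext(name,s=None):
    c=env.get_calibration(name)
    if name!="wrist": return np.array(c["extrinsics"])
    T=np.eye(4); T[:3,:3]=s["tool_rot"]; T[:3,3]=s["position"]
    return np.linalg.inv(T@np.array(c["tool_from_camera"]))
def proj(P,name,E=None):
    c=env.get_calibration(name); f,cx,cy=K(c); E=ext(name) if E is None else E
    P=np.atleast_2d(P); p=P@E[:3,:3].T+E[:3,3]
    return np.c_[cy-f*p[:,1]/-p[:,2], cx+f*p[:,0]/-p[:,2]]   # row,col
def ray(rc,name,E=None):
    c=env.get_calibration(name); f,cx,cy=K(c); E=ext(name) if E is None else E
    d=np.array([(rc[1]-cx)/f,-(rc[0]-cy)/f,-1.0]); R=E[:3,:3]
    o=-R.T@E[:3,3]; return o,R.T@d
def onz(rc,z,name,E=None):
    o,d=ray(rc,name,E); return o+d*(z-o[2])/d[2]
def tri(obs):
    A=np.zeros((3,3));b=np.zeros(3)
    for o,d in obs:
        d=d/np.linalg.norm(d);M=np.eye(3)-np.outer(d,d);A+=M;b+=M@o
    return np.linalg.solve(A,b)
E
python3 - <<'E'
from h import *
names=["vial_%s_center"%c for c in "blue red green yellow".split()]+["cup_%s"%c for c in "blue red green yellow".split()]+["source_rack","carrier","conical_flask","beaker_small"]
np.set_printoptions(precision=3,suppress=True)
zz=[.06]*4+[.012]*4+[0]*4
for n,z in zip(names,zz):
    out=[]
    for cam in ("scene","side"):
        r=env.tip_of(cam,n)
        out.append((cam,[(np.round(x["conf"],2),np.round(x["point"],1).tolist(),onz(x["point"],z,cam).round(3).tolist()) for x in r[:3]]))
    print(n,out)
print(env.observe()["time_s"])
E
```

```text
vial_blue_center [('scene', [(np.float64(0.83), [351.7, 194.2], [0.493, 0.324, 0.06]), (np.float64(0.79), [293.3, 224.4], [0.593, 0.237, 0.06]), (np.float64(0.69), [318.1, 241.3], [0.523, 0.23, 0.06])]), ('side', [(np.float64(0.77), [179.3, 310.7], [0.604, 0.227, 0.06]), (np.float64(0.7), [174.4, 281.3], [0.527, 0.245, 0.06]), (np.float64(0.49), [163.8, 278.2], [0.514, 0.294, 0.06])])]
vial_red_center [('scene', [(np.float64(0.83), [310.7, 273.2], [0.512, 0.173, 0.06]), (np.float64(0.5), [300.1, 329.6], [0.486, 0.07, 0.06])]), ('side', [(np.float64(0.78), [190.2, 270.6], [0.506, 0.174, 0.06])])]
vial_green_center [('scene', [(np.float64(0.89), [307.2, 299.0], [0.497, 0.128, 0.06])]), ('side', [(np.float64(0.6), [205.5, 265.8], [0.501, 0.112, 0.06])])]
vial_yellow_center [('scene', [(np.float64(0.75), [301.2, 330.8], [0.482, 0.07, 0.06]), (np.float64(0.35), [229.0, 282.3], [0.714, 0.063, 0.06])]), ('side', [(np.float64(0.7), [216.8, 259.8], [0.492, 0.068, 0.06])])]
cup_blue [('scene', [(np.float64(0.56), [338.7, 242.2], [0.515, 0.237, 0.012])]), ('side', [(np.float64(0.56), [195.8, 28
[... 517 characters left out ...]
9], [0.485, 0.065, 0.012])])]
source_rack [('scene', [(np.float64(0.63), [328.3, 287.2], [0.507, 0.15, 0.0])]), ('side', [(np.float64(0.57), [218.2, 268.2], [0.502, 0.137, 0.0])])]
carrier [('scene', [(np.float64(0.8), [262.3, 422.7], [0.53, -0.193, 0.0])]), ('side', [(np.float64(0.93), [321.4, 267.8], [0.536, -0.196, 0.0])])]
conical_flask [('scene', []), ('side', [(np.float64(0.6), [252.9, 387.9], [0.794, 0.024, 0.0]), (np.float64(0.48), [319.0, 269.2], [0.538, -0.19, 0.0])])]
beaker_small [('scene', [(np.float64(0.58), [208.2, 362.8], [0.761, -0.181, 0.0]), (np.float64(0.38), [301.3, 327.6], [0.529, 0.049, 0.0])]), ('side', [(np.float64(0.66), [321.8, 382.1], [0.769, -0.186, 0.0])])]
1.35
```

Call:
move_arm:
  moves:
    - [100,-95,-40,-0.2]
    - [200,-190,-50,-0.4]
    - [300,-285,-50,-0.6]
    - [400,-380,-50,-0.8]
    - [525,-498,-50,-0.98]
    - [525,-498,-50,-0.98]
    - [525,-498,-50,-0.98]
    - [525,-498,-50,-0.98]
    - [525,-498,-50,-0.98]
    - [525,-498,-50,-0.98]
    - [525,-498,-50,-0.98]
    - [525,-498,-50,-0.98]
    - [525,-498,-50,-0.98]
    - [525,-498,-50,-0.98]
    - [525,-498,-50,-0.98]
    - [525,-498,-50,-0.98]
    - [525,-498,-50,-0.98]
    - [525,-498,-50,-0.98]
  grip: 0.35

```text
time_s: 3.15
position: [0.5055, 0.149, 0.2814]
tool_rot: [[0.204, 0.979, -0.0], [0.979, -0.204, -0.0], [-0.0, -0.0, -1.0]]
ft_force: [-0.2, -0.6, 0.2]
grip_width: 0.0556
```

```bash
python3 - <<'E'
from h import *
np.set_printoptions(precision=4,suppress=True)
s=env.observe(); print(s["position"],s["qvel"])
im={c:env.get_image(c) for c in ("wrist","side","scene")}
for c in im: cv2.imwrite(f"pics/{c}1.png",im[c][:,:,::-1])
np.savez("v1.npz",E=ext("wrist",s),**im)
# cap colours in wrist
hsv=cv2.cvtColor(im["wrist"],cv2.COLOR_RGB2HSV)
H,S,V=cv2.split(hsv)
E=ext("wrist",s)
for n,lo,hi in (("blue",108,128),("green",45,80),("yellow",24,34),("red",-1,6)):
    m=((H>=max(lo,0))&(H<=hi)&(S>160)&(V>70)).astype(np.uint8)
    k,l,st,c=cv2.connectedComponentsWithStats(m); i=1+np.argmax(st[1:,4]); rc=c[i][::-1]
    print(n,st[i],rc,onz(rc,.1,"wrist",E))
sil={}
for cam in im:
    for r in env.silhouettes(cam,"carrier")[:2]: print(cam,r["conf"],r["point"],r["region"].sum()); sil.setdefault(cam,r["region"])
np.savez("car.npz",**sil)
E
```

```text
[0.5055 0.149  0.2814] [-0.5348 -0.3411 -0.0478  0.1187  0.0304  0.0498]
blue [296 110  29  13  45] [118.2    309.3556] [0.5132 0.2208 0.1   ]
green [299 218  34  37 880] [237.3011 315.6352] [0.4978 0.1229 0.1   ]
yellow [ 301  272   34   39 1023] [290.8905 317.3871] [0.489  0.0735 0.1   ]
red [ 299  156   37   37 1006] [174.0666 317.0129] [0.5101 0.176  0.1   ]
wrist 0.71 [381.4, 395.4] 643
side 0.93 [320.2, 264.3] 3963
```

View pics/wrist1.png

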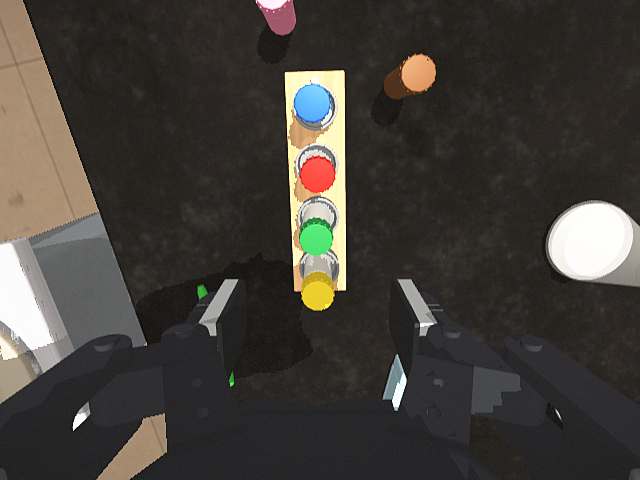

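View pics/side1.png

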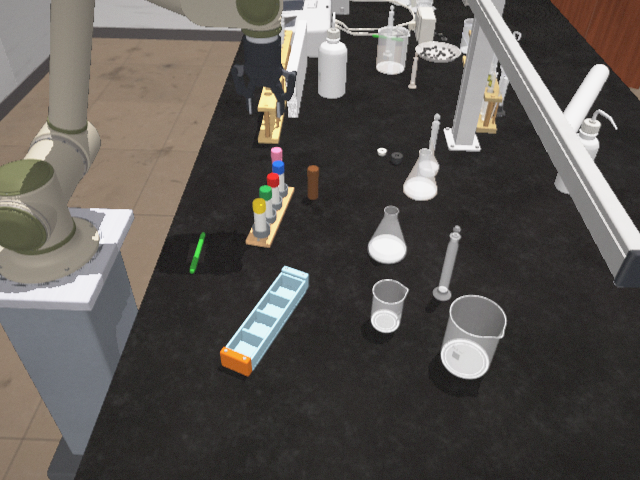

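View pics/scene1.png

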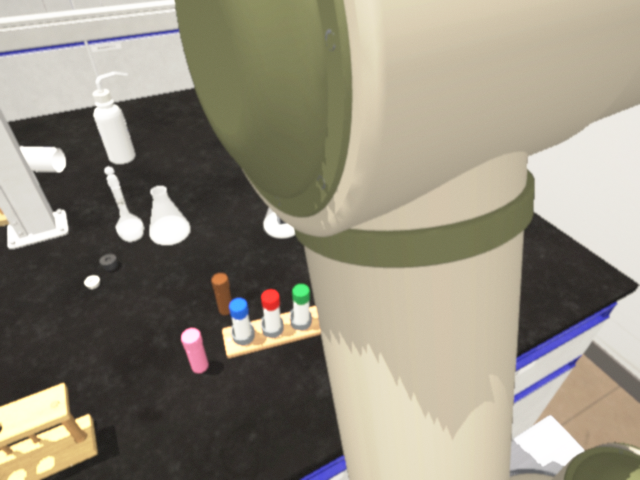

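```bash
python3 - <<'E'
from h import *
from scipy.optimize import minimize
np.set_printoptions(precision=4,suppress=True)
d=np.load("v1.npz"); E=d["E"]
P=[onz(rc,.105,"wrist",E)[:2] for rc in ((103,313),(174,317),(237.3,315.8),(292.5,317.4))]
P=np.array(P); print(P, np.linalg.norm(np.diff(P,axis=0),axis=1))
hsv=cv2.cvtColor(d["wrist"],cv2.COLOR_RGB2HSV)
print(hsv[103,313])
# rack fit
y=np.array([82.5,27.5,-27.5,-82.5])/1000
r=least_squares(lambda p:np.r_[P[:,0]-(p[0]-np.sin(p[2])*y),P[:,1]-(p[1]+np.cos(p[2])*y)],[.5,.15,-.2]);print("rack",r.x,r.fun)
reg=np.load("car.npz")["side"]
def boxes(p):
    c,s=np.cos(p[2]),np.sin(p[2]); out=[]
    for y0,y1,h in ((-.1125,.1125,.035),(.1125,.1285,.042),(-.1285,-.1125,.042)):
        q=np.array([[x,yy,z] for x in(-.03,.03) for yy in (y0,y1) for z in(0,h)])
        out.append(np.c_[p[0]+c*q[:,0]-s*q[:,1],p[1]+s*q[:,0]+c*q[:,1],q[:,2]])
    return out
def mask(p,cam,sc=4):
    m=np.zeros((480*1,640*1),np.uint8)
    for b in boxes(p):
        h=cv2.convexHull(proj(b,cam)[:,::-1].astype(np.float32)).reshape(-1,2)
        cv2.fillConvexPoly(m,np.round(h*16).astype(np.int32),255,cv2.LINE_AA,4)
    return m/255.
def cost(p): 
    m=mask(p,"side"); return np.abs(m-reg).sum()
best=None
for yaw in (2.4,2.6,2.8):
    r=minimize(cost,[.535,-.195,yaw],method="Nelder-Mead",options=dict(initial_simplex=np.array([.535,-.195,yaw])+np.r_[np.zeros((1,3)),np.diag([.02,.02,.2])]))
    print(r.x,r.fun,reg.sum())
    if best is None or r.fun<best.fun: best=r
p=best.x; np.save("carp.npy",p)
for cam,f in (("side","side1"),("scene","scene0")):
    im=cv2.imread(f"pics/{f}.png")
    for b in boxes(p):
        for i,j in ((0,2),(2,6),(6,4),(4,0),(1,3),(3,7),(7,5),(5,1),(0,1),(2,3),(4,5),(6,7)):
            q=proj(b,cam)[:,::-1]; cv2.line(im,tuple(np.round(q[i]).astype(int)),tuple(np.round(q[j]).astype(int)),(0,0,255),1)
    a=im[230:390,200:330] if cam=="side" else im[210:290,350:500]
    cv2.imwrite(f"pics/fit_{cam}.png",cv2.resize(a,None,fx=3.7,fy=3.7,interpolation=cv2.INTER_CUBIC))
E
```

```text
[[0.5184 0.2313]
 [0.5102 0.1766]
 [0.4982 0.1242]
 [0.4892 0.0742]] [0.0553 0.0538 0.0509]
[103 149 255]
rack [ 0.504   0.1516 -0.1882] [-0.001   0.0011 -0.0006  0.0006 -0.0013 -0.002  -0.0003  0.0036]
[ 0.537  -0.1976  2.7482] 335.46666666666664 3963
[ 0.5366 -0.1983  2.7543] 333.7607843137255 3963
[ 0.5364 -0.1976  2.7479] 334.3333333333333 3963
```

View pics/fit_side.png

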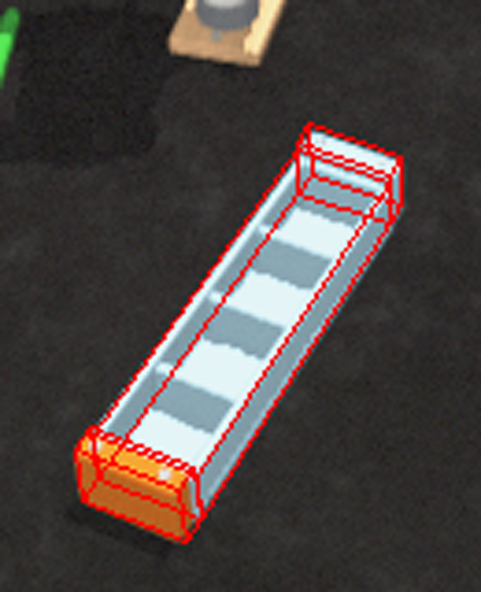

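View pics/fit_scene.png

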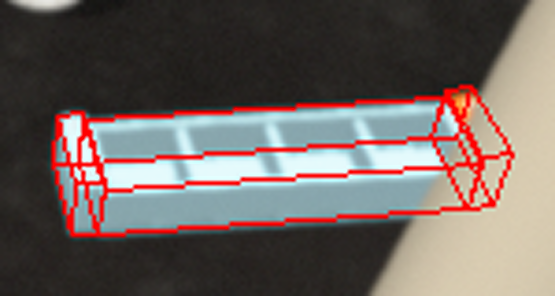

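```bash
python3 -c "
import cv2
a=cv2.imread('pics/wrist1.png')[0:320,220:460]; cv2.imwrite('pics/crop_row.png',cv2.resize(a,None,fx=1.8,fy=1.8))"
```

```text
(no output)
```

View pics/crop_row.png

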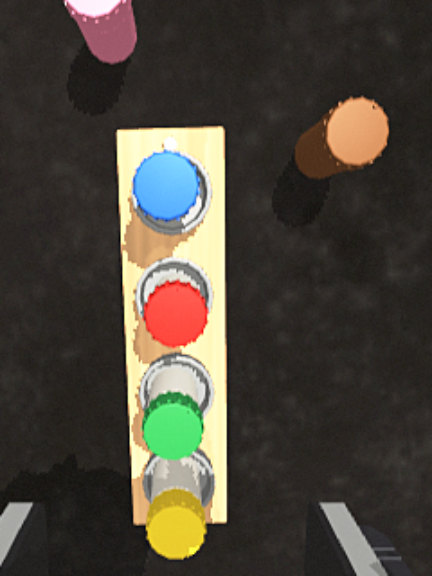

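The crop confirms it: the blue (103,313), red (174,317), green (237,316) and yellow (292,317) caps are on the rack. The brown (72,415) and pink (15,275) ones are loose look-alikes. The carrier outline fits in both views, with its orange end at -y. I'll pick blue first.

Call:
move_arm:
  moves:
    - [30,-1,30,0]
    - [70,-3,70,0]
    - [83,-4,110,0]
    - [83,-4,145,0]
    - [83,-4,160,0]
    - [83,-4,160,0]
    - [83,-4,175,0]
    - [83,-4,190,0]
    - [83,-4,202,0]
    - [83,-4,209,0]
    - [83,-4,209,0]
    - [83,-4,209,0]
  grip: 0.35

```text
time_s: 4.65
position: [0.5191, 0.232, 0.073]
tool_rot: [[0.203, 0.979, 0.001], [0.979, -0.203, 0.0], [0.0, 0.001, -1.0]]
ft_force: [1.0, -0.4, 0.9]
grip_width: 0.0557
```

```bash
python3 - <<'E'
from h import *
for c in ("wrist","side"):
    im=env.get_image(c)
    if c=="side": im=cv2.resize(im[100:260,200:360],None,fx=3,fy=3)
    cv2.imwrite(f"pics/{c}2.png",im[:,:,::-1])
E
```

```text
(no output)
```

View pics/wrist2.png

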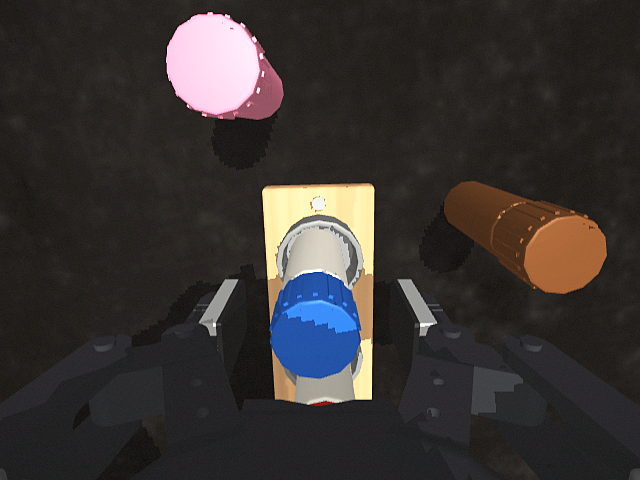

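View pics/side2.png

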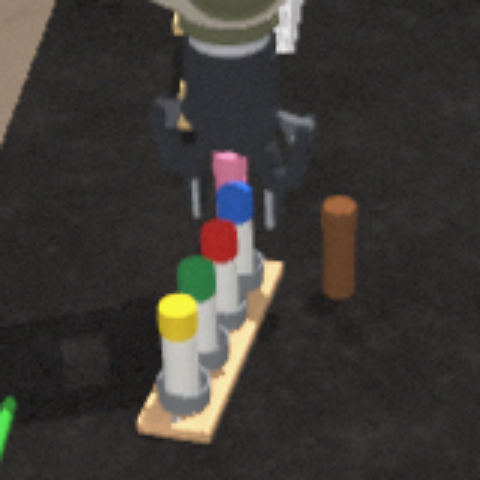

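```bash
python3 - <<'E'
from h import *
s=env.observe();E=ext("wrist",s);print(onz((340,315),.105,"wrist",E),s["position"],proj([*s["position"][:2],.105],"wrist",E))
E
```

```text
[0.5176499  0.23186985 0.105     ] [0.51911392 0.23208109 0.07307501] [[338.580523   319.36911378]]
```

The cap is centred to within 1.5 mm, so I'll close on it.

Call:
move_arm:
  moves:
    - [0,0,0,0]
    - [0,0,0,0]
    - [0,0,0,0]
    - [0,0,0,0]
    - [0,0,0,0]
    - [0,0,0,0]
  grip: 1
  grip_force: 40

```text
time_s: 5.35
position: [0.5189, 0.2321, 0.0728]
tool_rot: [[0.203, 0.979, 0.001], [0.979, -0.203, 0.0], [0.0, 0.001, -1.0]]
ft_force: [-1.4, -0.2, 5.3]
grip_width: 0.0285
```

Call:
move_arm:
  moves:
    - [0,0,-6,0]
    - [0,0,-25,0]
    - [0,0,-55,0]
    - [0,0,-90,0]
    - [0,0,-115,0]
    - [-10,2,-120,0]
    - [-35,6,-120,0.01]
    - [-74,13,-120,0.03]
    - [-118,21,-120,0.05]
    - [-162,29,-120,0.07]
    - [-207,37,-120,0.09]
    - [-251,45,-120,0.11]
    - [-295,53,-120,0.13]
    - [-340,61,-120,0.15]
    - [-384,69,-120,0.17]
    - [-423,76,-120,0.183]
    - [-458,82,-120,0.183]
    - [-482,86,-120,0.183]
    - [-499,89,-120,0.183]
    - [-499,89,-120,0.183]

```text
time_s: 7.35
position: [0.5041, -0.2764, 0.1912]
tool_rot: [[0.38, 0.925, -0.001], [0.925, -0.38, 0.001], [0.0, -0.002, -1.0]]
ft_force: [-0.1, 0.6, 0.0]
grip_width: 0.0281
```

```bash
python3 - <<'E'
from h import *
for c in ("wrist","side"):
    im=env.get_image(c)
    if c=="side": im=cv2.resize(im[200:390,180:400],None,fx=3,fy=3)
    cv2.imwrite(f"pics/{c}3.png",im[:,:,::-1])
s=env.observe();E=ext("wrist",s);p=np.load("carp.npy");y=np.array([82.5,27.5,-27.5,-82.5])/1e3
P=np.c_[p[0]-np.sin(p[2])*y,p[1]+np.cos(p[2])*y,y*0+.005];print(P,s["position"],s["grip_width"]);print(proj(P,"wrist",E))
E
```

```text
[[ 0.50544124 -0.27467702  0.005     ]
 [ 0.5262148  -0.223751    0.005     ]
 [ 0.54698835 -0.17282498  0.005     ]
 [ 0.56776191 -0.12189896  0.005     ]] [ 0.50447739 -0.27416023  0.19172579] 0.02762577322235722
[[205.42506707 319.73732679]
 [139.84832446 319.81421605]
 [ 68.22039434 319.89820038]
 [-10.33680959 319.99030933]]
```

View pics/wrist3.png

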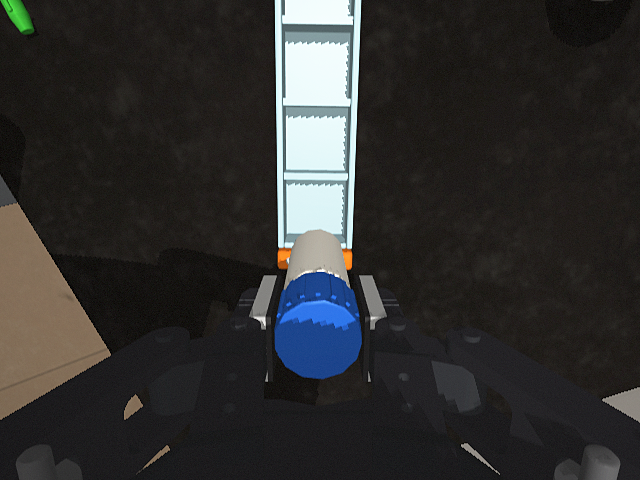

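View pics/side3.png

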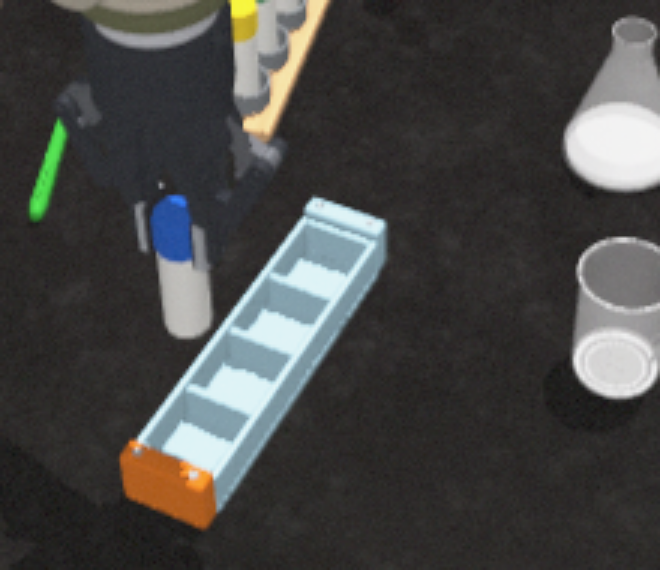

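The vial hangs upright. Pocket 1 at (208,317) lines up with the jaw centre at column 318, so I'll lower it.

Call:
move_arm:
  moves:
    - [0,0,10,0]
    - [0,0,35,0]
    - [0,0,65,0]
    - [0,0,90,0]
    - [0,0,108,0]
    - [0,0,118,0]
    - [0,0,123,0]
    - [0,0,125,0]
    - [0,0,125,0]

```text
time_s: 8.35
position: [0.505, -0.2747, 0.0678]
tool_rot: [[0.377, 0.926, 0.001], [0.926, -0.377, -0.001], [-0.0, 0.001, -1.0]]
ft_force: [0.0, 0.2, -0.2]
grip_width: 0.0281
```

Call:
move_arm:
  moves:
    - [0,0,1,0]
    - [0,0,2,0]
    - [0,0,2,0]

```text
time_s: 8.65
position: [0.5048, -0.2747, 0.0655]
tool_rot: [[0.377, 0.926, 0.0], [0.926, -0.377, -0.0], [-0.0, 0.0, -1.0]]
ft_force: [0.9, 0.5, -0.4]
grip_width: 0.0279
```

Call:
move_arm:
  moves:
    - [0,0,1,0]
    - [0,0,2,0]
    - [0,0,2,0]

```text
time_s: 8.95
position: [0.5047, -0.2747, 0.0632]
tool_rot: [[0.377, 0.926, -0.0], [0.926, -0.377, 0.0], [0.0, -0.0, -1.0]]
ft_force: [-0.3, 0.1, -0.3]
grip_width: 0.028
```

Call:
move_arm:
  moves:
    - [0,0,0.5,0]
    - [0,0,1,0]
    - [0,0,1,0]

```text
time_s: 9.25
position: [0.5048, -0.2748, 0.0628]
tool_rot: [[0.377, 0.926, 0.0], [0.926, -0.377, -0.0], [-0.0, 0.0, -1.0]]
ft_force: [-1.7, -0.1, 3.9]
grip_width: 0.0281
```

The force reads 3.9 N, so the vial is on the pocket floor. I'll release it, back up and check.

Call:
move_arm:
  moves:
    - [0,0,0,0]
    - [0,0,0,0]
    - [0,0,0,0]
    - [0,0,0,0]
    - [0,0,-10,0]
    - [0,0,-35,0]
    - [0,0,-75,0]
    - [0,0,-115,0]
    - [0,0,-130,0]
    - [0,0,-130,0]
  grip: 0.35

```text
time_s: 10.25
position: [0.5055, -0.2752, 0.1954]
tool_rot: [[0.377, 0.926, 0.004], [0.926, -0.377, -0.004], [-0.002, 0.005, -1.0]]
ft_force: [-0.9, 0.3, -1.1]
grip_width: 0.0554
```

```bash
python3 - <<'E'
from h import *
for c in ("wrist","side"):
    im=env.get_image(c)
    if c=="side": im=cv2.resize(im[200:390,180:400],None,fx=3,fy=3)
    cv2.imwrite(f"pics/{c}4.png",im[:,:,::-1])
s=env.observe();print(s["position"],s["tool_rot"][:,0])
E
```

```text
[ 0.50448371 -0.27445224  0.19189316] [3.77420828e-01 9.26041833e-01 2.03002395e-04]
```

View pics/wrist4.png

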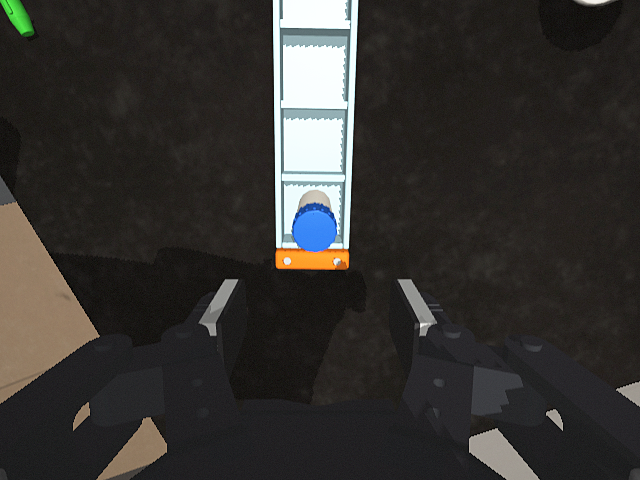

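View pics/side4.png

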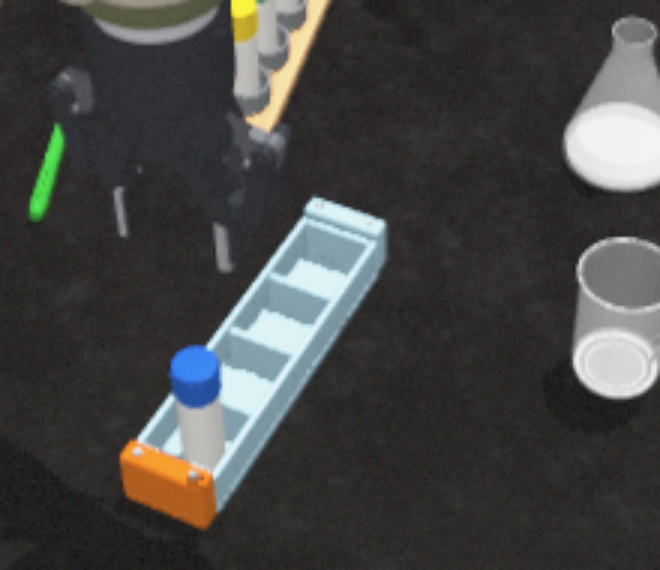

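Blue is upright in pocket 1, next to the orange end. Next is red.

Call:
move_arm:
  moves:
    - [35,-14,0,-0.02]
    - [75,-29,0,-0.04]
    - [118,-46,0,-0.07]
    - [162,-64,0,-0.1]
    - [207,-81,0,-0.13]
    - [252,-99,0,-0.16]
    - [297,-117,0,-0.19]
    - [340,-134,0,-0.195]
    - [380,-149,10,-0.195]
    - [410,-161,30,-0.195]
    - [420,-165,50,-0.195]
    - [420,-165,60,-0.195]
    - [420,-165,70,-0.195]
    - [420,-165,85,-0.195]
    - [420,-165,100,-0.195]
    - [420,-165,112,-0.195]
    - [420,-165,118,-0.195]
    - [420,-165,119,-0.195]
    - [420,-165,119,-0.195]

```text
time_s: 12.25
position: [0.5108, 0.1763, 0.0736]
tool_rot: [[0.191, 0.982, 0.0], [0.982, -0.191, 0.0], [0.0, 0.0, -1.0]]
ft_force: [-0.5, 0.5, 0.5]
grip_width: 0.0554
```

```bash
python3 - <<'E'
from h import *
s=env.observe();E=ext("wrist",s);im=env.get_image("wrist")
cv2.imwrite("pics/wrist5.png",im[:,:,::-1]);print(s["position"],s["tool_rot"][:,0],proj([*s["position"][:2],.105],"wrist",E))
E
```

```text
[0.51076972 0.17630336 0.07361335] [1.91163755e-01 9.81558148e-01 1.43847394e-04] [[337.75056358 319.2914809 ]]
```

View pics/wrist5.png

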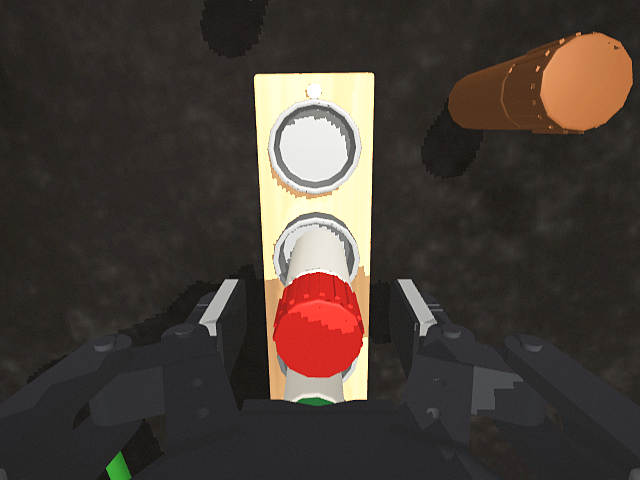

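Red is centred at (338,319). I'll grip it and carry it to pocket 2.

Call:
move_arm:
  moves:
    - [0,0,0,0]
    - [0,0,0,0]
    - [0,0,0,0]
    - [0,0,0,0]
    - [0,0,0,0]
  grip: 1

```text
time_s: 12.8
position: [0.5108, 0.1766, 0.0739]
tool_rot: [[0.191, 0.982, 0.001], [0.982, -0.191, 0.0], [0.0, 0.001, -1.0]]
ft_force: [-1.0, 0.6, 6.3]
grip_width: 0.0281
```

Call:
move_arm:
  moves:
    - [0,0,-6,0]
    - [0,0,-25,0]
    - [0,0,-55,0]
    - [0,0,-90,0]
    - [0,0,-115,0]
    - [-10,2,-120,0]
    - [-35,8,-120,0.02]
    - [-73,17,-120,0.04]
    - [-116,27,-120,0.06]
    - [-159,37,-120,0.08]
    - [-202,47,-120,0.1]
    - [-245,57,-120,0.12]
    - [-288,67,-120,0.15]
    - [-325,76,-120,0.18]
    - [-357,84,-120,0.195]
    - [-380,89,-120,0.195]
    - [-390,91,-120,0.195]
    - [-390,91,-120,0.195]
    - [-390,91,-120,0.195]

```text
time_s: 14.7
position: [0.5251, -0.2228, 0.1929]
tool_rot: [[0.377, 0.926, -0.001], [0.926, -0.377, 0.001], [0.001, -0.001, -1.0]]
ft_force: [0.7, 0.7, -0.2]
grip_width: 0.0278
```

```bash
python3 - <<'E'
from h import *
s=env.observe();E=ext("wrist",s);im=env.get_image("wrist")
cv2.imwrite("pics/wrist6.png",im[:,:,::-1]);print(s["position"],s["tool_rot"][:,0],proj([[.5262,-.2238,.005]],"wrist",E))
E
```

```text
[ 0.52512539 -0.22279631  0.19286814] [3.77044590e-01 9.26194956e-01 5.29000521e-04] [[205.60000925 320.0237058 ]]
```

View pics/wrist6.png

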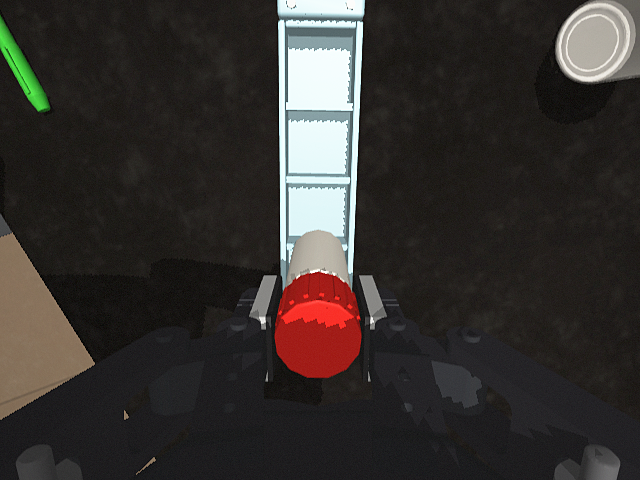

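Call:
move_arm:
  moves:
    - [0,0,10,0]
    - [0,0,35,0]
    - [0,0,65,0]
    - [0,0,90,0]
    - [0,0,108,0]
    - [0,0,118,0]
    - [0,0,123,0]
    - [0,0,126,0]
    - [0,0,126,0]
    - [0,0,127,0]
    - [0,0,127,0]

```text
time_s: 15.85
position: [0.5256, -0.2238, 0.0668]
tool_rot: [[0.377, 0.926, 0.001], [0.926, -0.377, -0.001], [-0.0, 0.001, -1.0]]
ft_force: [0.6, 0.1, 0.4]
grip_width: 0.0278
```

Call:
move_arm:
  moves:
    - [0,0,0.5,0]
    - [0,0,1,0]
    - [0,0,1,0]

```text
time_s: 16.15
position: [0.5254, -0.2237, 0.0653]
tool_rot: [[0.377, 0.926, 0.0], [0.926, -0.377, 0.0], [0.0, 0.0, -1.0]]
ft_force: [-0.1, 0.9, -0.5]
grip_width: 0.028
```

Call:
move_arm:
  moves:
    - [0,0,0.5,0]
    - [0,0,1,0]
    - [0,0,1,0]

```text
time_s: 16.45
position: [0.5254, -0.2237, 0.0642]
tool_rot: [[0.377, 0.926, -0.0], [0.926, -0.377, 0.0], [0.0, -0.0, -1.0]]
ft_force: [-0.5, -0.1, -0.6]
grip_width: 0.0283
```

Call:
move_arm:
  moves:
    - [0,0,0.5,0]
    - [0,0,0.8,0]
    - [0,0,0.8,0]

```text
time_s: 16.75
position: [0.5255, -0.2237, 0.0639]
tool_rot: [[0.377, 0.926, 0.0], [0.926, -0.377, -0.0], [-0.0, 0.0, -1.0]]
ft_force: [-1.2, 1.1, 5.1]
grip_width: 0.0279
```

Red is down (5 N at the predicted height). Release, back up and check.

Call:
move_arm:
  moves:
    - [0,0,0,0]
    - [0,0,0,0]
    - [0,0,0,0]
    - [0,0,0,0]
    - [0,0,-10,0]
    - [0,0,-35,0]
    - [0,0,-75,0]
    - [0,0,-115,0]
    - [0,0,-130,0]
    - [0,0,-130,0]
    - [0,0,-130,0]
  grip: 0.35

```text
time_s: 17.85
position: [0.5251, -0.2234, 0.1931]
tool_rot: [[0.377, 0.926, -0.001], [0.926, -0.377, 0.0], [0.0, -0.001, -1.0]]
ft_force: [-0.2, -0.9, -0.7]
grip_width: 0.0554
```

```bash
python3 - <<'E'
from h import *
a=env.get_image("wrist")[:,100:540];b=cv2.resize(env.get_image("side")[200:390,200:340],None,fx=2.5,fy=2.5)
b=np.pad(b,((0,5),(0,0),(0,0)))
cv2.imwrite("pics/c7.png",np.hstack([a,b[:480]])[:,:,::-1])
s=env.observe();print(s["position"],s["tool_rot"][:,0])
E
```

```text
[ 0.52489918 -0.22335138  0.19216964] [3.77451592e-01 9.26029105e-01 6.26871575e-04]
```

View pics/c7.png

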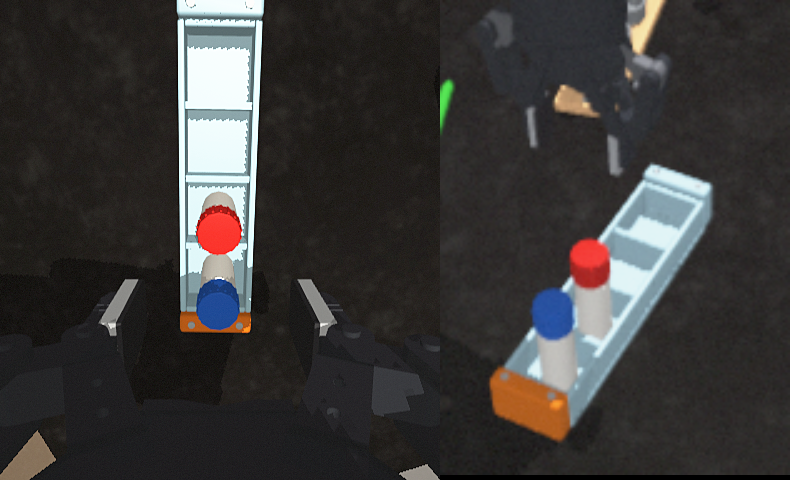

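Blue and red stand upright in pockets 1 and 2. Green next.

Call:
move_arm:
  moves:
    - [33,-16,0,-0.02]
    - [72,-36,0,-0.04]
    - [112,-56,0,-0.07]
    - [152,-76,0,-0.1]
    - [192,-96,0,-0.13]
    - [232,-116,0,-0.16]
    - [268,-134,10,-0.19]
    - [295,-147,25,-0.195]
    - [308,-154,40,-0.195]
    - [312,-156,55,-0.195]
    - [312,-156,62,-0.195]
    - [312,-156,70,-0.195]
    - [312,-156,85,-0.195]
    - [312,-156,100,-0.195]
    - [312,-156,112,-0.195]
    - [312,-156,118,-0.195]
    - [312,-156,119,-0.195]
    - [312,-156,119,-0.195]

```text
time_s: 19.75
position: [0.499, 0.1239, 0.0748]
tool_rot: [[0.191, 0.982, 0.0], [0.982, -0.191, 0.0], [0.0, 0.0, -1.0]]
ft_force: [-0.4, -0.1, -0.3]
grip_width: 0.0554
```

```bash
python3 - <<'E'
from h import *
s=env.observe();E=ext("wrist",s);im=env.get_image("wrist")
cv2.imwrite("pics/wrist8.png",im[:,:,::-1]);print(s["position"],s["tool_rot"][:,0],proj([*s["position"][:2],.105],"wrist",E))
E
```

```text
[0.49896302 0.12388456 0.07480136] [1.91215792e-01 9.81548019e-01 8.94845390e-05] [[335.82855175 319.27197367]]
```

View pics/wrist8.png

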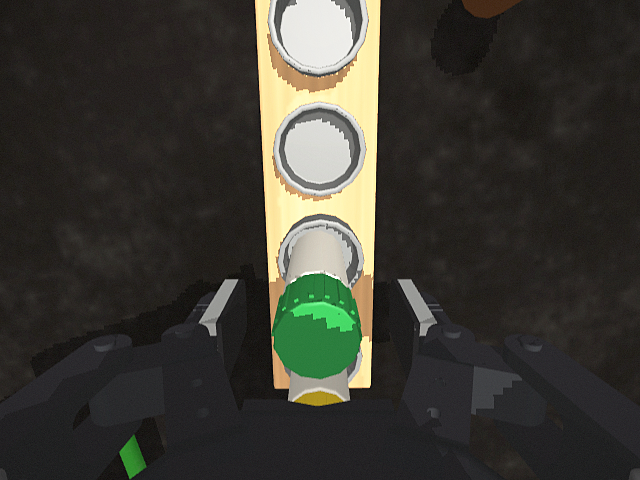

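Call:
move_arm:
  moves:
    - [0,0,0,0]
    - [0,0,0,0]
    - [0,0,0,0]
    - [0,0,0,0]
    - [0,0,0,0]
  grip: 1

```text
time_s: 20.3
position: [0.499, 0.1242, 0.0751]
tool_rot: [[0.191, 0.982, 0.001], [0.982, -0.191, 0.0], [0.0, 0.001, -1.0]]
ft_force: [-1.8, -0.4, 6.6]
grip_width: 0.0281
```

Call:
move_arm:
  moves:
    - [0,0,-6,0]
    - [0,0,-25,0]
    - [0,0,-55,0]
    - [0,0,-90,0]
    - [0,0,-115,0]
    - [-10,4,-120,0]
    - [-35,13,-120,0.02]
    - [-71,26,-120,0.04]
    - [-110,41,-120,0.07]
    - [-149,55,-120,0.1]
    - [-188,69,-120,0.13]
    - [-223,82,-120,0.16]
    - [-252,93,-120,0.19]
    - [-272,100,-120,0.195]
    - [-282,104,-120,0.195]
    - [-282,104,-120,0.195]
    - [-282,104,-120,0.195]
    - [-282,104,-120,0.195]

```text
time_s: 22.1
position: [0.5468, -0.1714, 0.1944]
tool_rot: [[0.376, 0.927, -0.0], [0.927, -0.376, 0.0], [0.0, -0.0, -1.0]]
ft_force: [0.0, 0.4, -0.5]
grip_width: 0.0279
```

```bash
python3 - <<'E'
from h import *
s=env.observe();E=ext("wrist",s);im=env.get_image("wrist")
cv2.imwrite("pics/wrist9.png",im[:,:,::-1]);print(s["position"],s["tool_rot"][:,0],proj([[.547,-.1728,.005]],"wrist",E))
E
```

```text
[ 0.54681926 -0.17143087  0.1944384 ] [3.76198478e-01 9.26539075e-01 2.18244136e-04] [[205.94764785 319.08143014]]
```

View pics/wrist9.png

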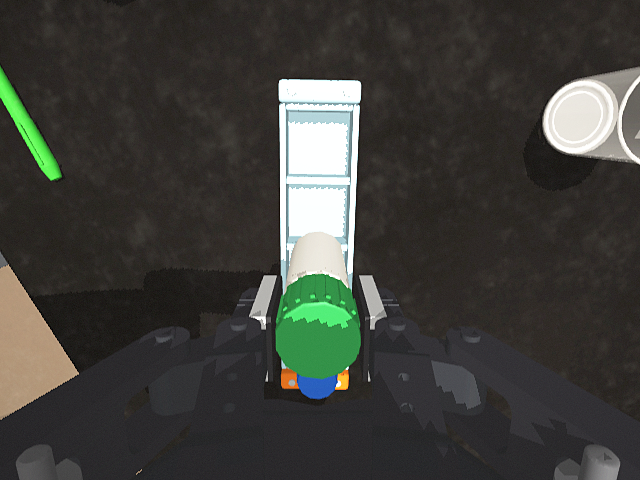

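Call:
move_arm:
  moves:
    - [-1,0,10,0]
    - [-1,0,35,0]
    - [-1,0,65,0]
    - [-1,0,90,0]
    - [-1,0,108,0]
    - [-1,0,118,0]
    - [-1,0,123,0]
    - [-1,0,126,0]
    - [-1,0,127,0]
    - [-1,0,128,0]
    - [-1,0,128,0]

```text
time_s: 23.25
position: [0.5468, -0.1735, 0.0669]
tool_rot: [[0.377, 0.926, 0.001], [0.926, -0.377, -0.0], [-0.0, 0.001, -1.0]]
ft_force: [0.1, 0.2, -0.4]
grip_width: 0.0282
```

Call:
move_arm:
  moves:
    - [0,0,0.5,0]
    - [0,0,1,0]
    - [0,0,1,0]

```text
time_s: 23.55
position: [0.5466, -0.1735, 0.0656]
tool_rot: [[0.377, 0.926, 0.0], [0.926, -0.377, -0.0], [-0.0, 0.0, -1.0]]
ft_force: [-0.4, 1.0, -0.3]
grip_width: 0.0277
```

Call:
move_arm:
  moves:
    - [0,0,0.5,0]
    - [0,0,0.8,0]
    - [0,0,0.8,0]

```text
time_s: 23.85
position: [0.5466, -0.1735, 0.0651]
tool_rot: [[0.377, 0.926, 0.0], [0.926, -0.377, -0.0], [-0.0, 0.0, -1.0]]
ft_force: [-1.5, 0.8, 5.3]
grip_width: 0.0279
```

Call:
move_arm:
  moves:
    - [0,0,0,0]
    - [0,0,0,0]
    - [0,0,0,0]
    - [0,0,0,0]
    - [0,0,-10,0]
    - [0,0,-35,0]
    - [0,0,-75,0]
    - [0,0,-115,0]
    - [0,0,-130,0]
    - [0,0,-130,0]
    - [0,0,-130,0]
  grip: 0.35

```text
time_s: 24.95
position: [0.5463, -0.1733, 0.1943]
tool_rot: [[0.377, 0.926, -0.001], [0.926, -0.377, 0.0], [0.0, -0.001, -1.0]]
ft_force: [0.3, 0.2, -1.3]
grip_width: 0.0554
```

```bash
python3 - <<'E'
from h import *
a=env.get_image("wrist")[:,100:540];b=cv2.resize(env.get_image("side")[200:390,200:340],None,fx=2.5,fy=2.5)
b=np.pad(b,((0,5),(0,0),(0,0)))
cv2.imwrite("pics/c10.png",np.hstack([a,b[:480]])[:,:,::-1])
s=env.observe();print(s["position"],s["tool_rot"][:,0])
E
```

```text
[ 0.5460595  -0.17318886  0.1933456 ] [3.77445961e-01 9.26031547e-01 3.47180916e-04]
```

View pics/c10.png

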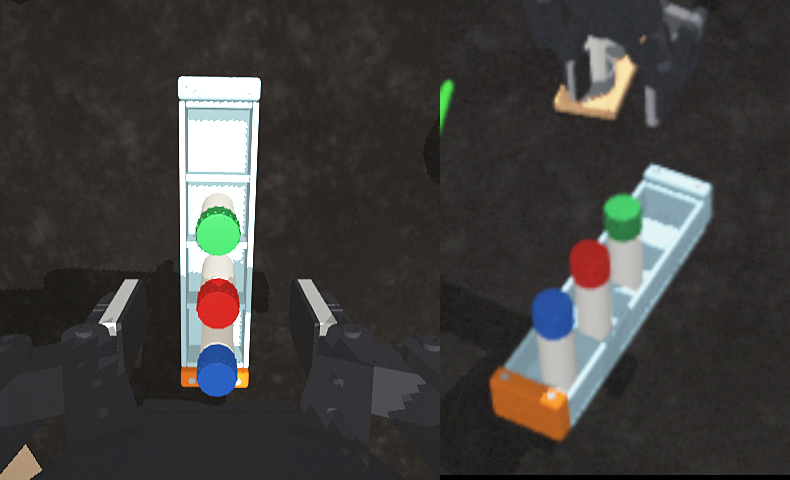

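Three vials are placed upright and in order. Yellow last.

Call:
move_arm:
  moves:
    - [20,-14,0,-0.02]
    - [50,-35,0,-0.05]
    - [82,-58,0,-0.08]
    - [115,-81,0,-0.11]
    - [148,-104,0,-0.14]
    - [178,-125,10,-0.17]
    - [198,-140,25,-0.195]
    - [207,-146,40,-0.195]
    - [207,-146,55,-0.195]
    - [207,-146,62,-0.195]
    - [207,-146,70,-0.195]
    - [207,-146,85,-0.195]
    - [207,-146,100,-0.195]
    - [207,-146,112,-0.195]
    - [207,-146,119,-0.195]
    - [207,-146,120,-0.195]
    - [207,-146,120,-0.195]

```text
time_s: 26.75
position: [0.4897, 0.0732, 0.0749]
tool_rot: [[0.191, 0.982, 0.0], [0.982, -0.191, -0.0], [0.0, 0.0, -1.0]]
ft_force: [-0.1, -1.1, 0.2]
grip_width: 0.0557
```

```bash
python3 - <<'E'
from h import *
s=env.observe();E=ext("wrist",s);im=env.get_image("wrist")
cv2.imwrite("pics/wrist11.png",im[:,:,::-1]);print(s["position"],s["tool_rot"][:,0],proj([*s["position"][:2],.105],"wrist",E))
E
```

```text
[0.4897496  0.07317064 0.07492608] [1.91059248e-01 9.81578506e-01 9.21718318e-06] [[335.6353802  319.25965769]]
```

View pics/wrist11.png

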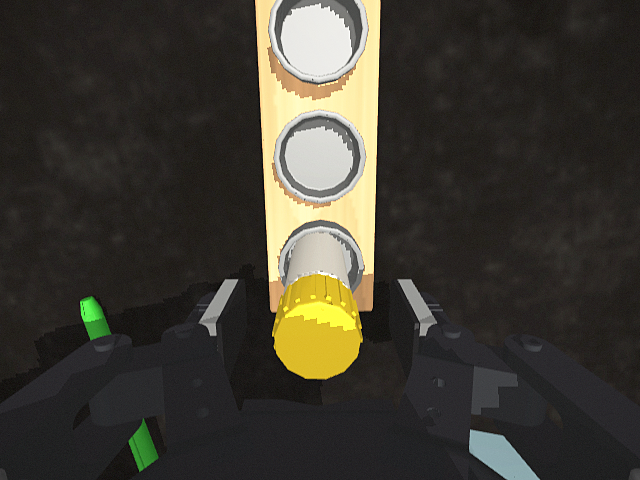

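Call:
move_arm:
  moves:
    - [0,0,0,0]
    - [0,0,0,0]
    - [0,0,0,0]
    - [0,0,0,0]
    - [0,0,0,0]
  grip: 1

```text
time_s: 27.3
position: [0.4898, 0.0733, 0.0753]
tool_rot: [[0.191, 0.982, 0.001], [0.982, -0.191, -0.0], [0.0, 0.001, -1.0]]
ft_force: [-1.6, 0.1, 6.3]
grip_width: 0.0281
```

Call:
move_arm:
  moves:
    - [0,0,-6,0]
    - [0,0,-25,0]
    - [0,0,-55,0]
    - [0,0,-90,0]
    - [0,0,-115,0]
    - [-8,5,-120,0]
    - [-25,16,-120,0.02]
    - [-53,34,-120,0.05]
    - [-85,55,-120,0.09]
    - [-116,75,-120,0.13]
    - [-144,93,-120,0.17]
    - [-165,106,-120,0.195]
    - [-177,114,-120,0.195]
    - [-177,114,-120,0.195]
    - [-177,114,-120,0.195]
    - [-177,114,-120,0.195]

```text
time_s: 28.9
position: [0.5673, -0.121, 0.1947]
tool_rot: [[0.376, 0.927, -0.0], [0.927, -0.376, 0.0], [0.0, -0.0, -1.0]]
ft_force: [-0.4, 0.3, -0.7]
grip_width: 0.028
```

```bash
python3 - <<'E'
from h import *
s=env.observe();E=ext("wrist",s);im=env.get_image("wrist")
cv2.imwrite("pics/wrist12.png",im[:,:,::-1]);print(s["position"],s["tool_rot"][:,0],proj([[.5678,-.1219,.005]],"wrist",E))
E
```

```text
[ 0.56729966 -0.12100391  0.19467132] [3.76015116e-01 9.26613504e-01 2.17566182e-04] [[205.26341527 319.21900504]]
```

View pics/wrist12.png

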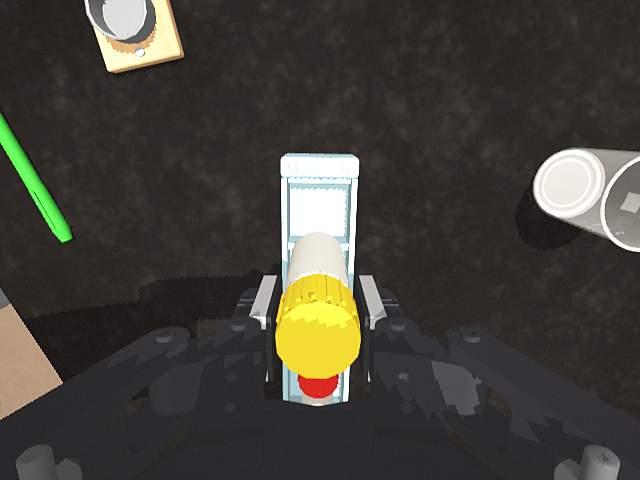

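Call:
move_arm:
  moves:
    - [0,0,10,0]
    - [0,0,35,0]
    - [0,0,65,0]
    - [0,0,90,0]
    - [0,0,108,0]
    - [0,0,118,0]
    - [0,0,123,0]
    - [0,0,126,0]
    - [0,0,127,0]
    - [0,0,128,0]
    - [0,0,128,0]

```text
time_s: 30.05
position: [0.5678, -0.1222, 0.0671]
tool_rot: [[0.377, 0.926, 0.001], [0.926, -0.377, -0.0], [-0.0, 0.001, -1.0]]
ft_force: [-0.6, -0.0, -0.3]
grip_width: 0.0277
```

Call:
move_arm:
  moves:
    - [0,0,0.5,0]
    - [0,0,1,0]
    - [0,0,1,0]

```text
time_s: 30.35
position: [0.5677, -0.1222, 0.0658]
tool_rot: [[0.377, 0.926, 0.0], [0.926, -0.377, -0.0], [0.0, 0.0, -1.0]]
ft_force: [-0.2, -0.2, -1.0]
grip_width: 0.0275
```

Call:
move_arm:
  moves:
    - [0,0,0.4,0]
    - [0,0,0.7,0]
    - [0,0,0.7,0]

```text
time_s: 30.65
position: [0.5677, -0.1222, 0.0653]
tool_rot: [[0.377, 0.926, 0.0], [0.926, -0.377, -0.0], [-0.0, 0.0, -1.0]]
ft_force: [-1.3, 0.5, 3.8]
grip_width: 0.0276
```

Call:
move_arm:
  moves:
    - [0,0,0,0]
    - [0,0,0,0]
    - [0,0,0,0]
    - [0,0,0,0]
    - [0,0,-10,0]
    - [0,0,-35,0]
    - [0,0,-75,0]
    - [0,0,-115,0]
    - [0,0,-150,0]
    - [0,0,-170,0]
    - [-80,0,-180,0]
    - [-100,0,-180,0]
    - [-100,0,-180,0]
    - [-100,0,-180,0]
  grip: 0.35

```text
time_s: 32.05
position: [0.5295, -0.2156, 0.2457]
tool_rot: [[0.379, 0.925, 0.001], [0.925, -0.379, -0.0], [0.0, 0.001, -1.0]]
ft_force: [0.8, -0.0, -0.6]
grip_width: 0.0554
```

```bash
python3 - <<'E'
from h import *
a=env.get_image("wrist")[:,100:540];i=env.get_image("side");cv2.imwrite("pics/side13.png",i[:,:,::-1]);b=cv2.resize(i[200:390,200:340],None,fx=2.5,fy=2.5)
b=np.pad(b,((0,5),(0,0),(0,0)))
cv2.imwrite("pics/c13.png",np.hstack([a,b[:480]])[:,:,::-1])
s=env.observe();print(s["position"],s["time_s"],s["ft_force"])
E
```

```text
[ 0.53006579 -0.21405378  0.24532575] 32.15 [ 0.31428     0.06779055 -0.40485263]
```

View pics/c13.png

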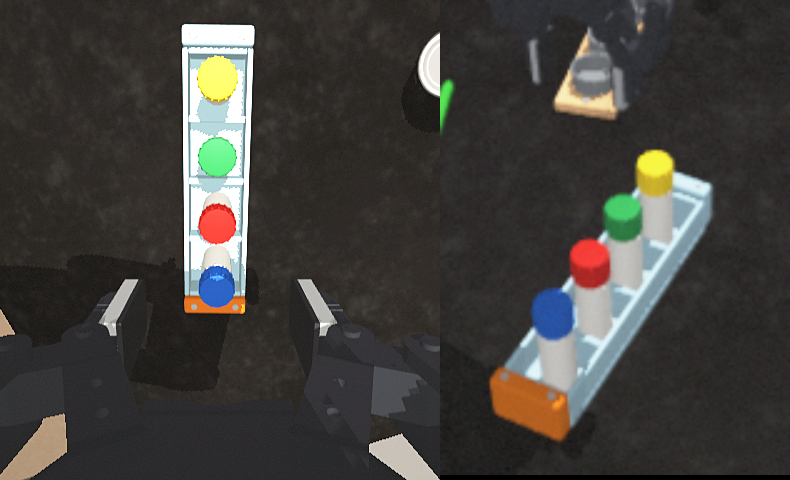

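View pics/side13.png

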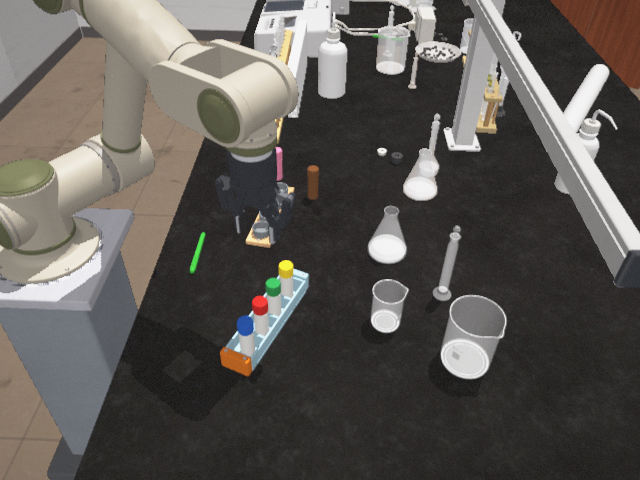

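All four vials are upright in order from the orange end: blue (245,335), red (260,315), green (274,297), yellow (286,279). The flask (388,245) and beaker (386,305) are where they were, and the arm is clear. I'm handing in.

```bash
python3 -c "
from rig import env
print(env.close_job())"
```

```text
the job is handed in; nothing more can be done
None
```

All four vials are in the carrier in the order asked: blue next to the orange end block, then red, green and yellow at the far end. I handed the job in at about 32 s of the 112 s allowed.

- **Placing:** I pinched each vial by the cap. I lowered it until the wrist force showed about 4–5 N of contact, at about the height worked out for the pocket floor, and only then released it.
- **Last checks:** The final wrist and side pictures show every vial upright in its own pocket. The flask, the small beaker and the pink and brown look-alikes are where they stood. The gripper was clear, with the wrist force near zero.
- **Disagreements:** No check failed. Early on, the network's best match for the blue vial in each camera was a look-alike (pink in one, brown in the other). I went by cap colour and position on the rack instead. Vial positions from the different pictures differed by a few millimetres, but each cap was centred between the jaws before I closed on it.

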